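# Set the rejected sample pan aside and present the passed one to the scanner

## Task

Each of the two steel scale pans carries one loose orange: carry them level, without touching the oranges, and keep each orange in the middle of its dish. First set the pan with the red tag gently down in the red nest and let go of it; then lift the pan with the green tag, turn it about a quarter turn so that its tag squarely faces the scanner's window, and hold it with the tag about 10 cm straight in front of the middle of the window, at the window's height. Finish while still holding the pan there, level and still, with the orange in its middle; leave the tub, the bottle, the tag roll and the scanner alone.

Things in the scene. Friction and masses are not known exactly. Their poses are not given: they have to be found in the camera images.
- red_pan_grip (a point): Middle of the black grip sleeve on the rigid bow of the pan with the red tag; sleeve 14 mm wide (pan x), 56 long (pan y), 16 high. The pan (380 g) is a shallow steel dish of 150 mm diameter on a round foot of 84 mm; underside 134 mm below this point, rim 106 mm below. The 6 mm bow runs from the sleeve along pan y down to the rim. z up, x towards the tag.
- red_pan_dish (a point): Middle of the dish floor of the red-tagged pan, 11 mm above the pan's underside, 123 mm below its grip. The floor is flat for about 13 mm around, then rises at 10 and farther out at 25 degrees to the rim, so a shaken orange rolls up the side and back. Axes as for its grip.
- red_orange_center (a point): Centre of the orange in the red-tagged pan: a ball of 68 mm diameter, about 150 g, loose.
- green_pan_grip (a point): Middle of the black grip sleeve on the rigid bow of the pan with the green tag; sleeve 14 mm wide (pan x), 56 long (pan y), 16 high. The pan (380 g) is a shallow steel dish of 150 mm diameter on a round foot of 84 mm; underside 134 mm below this point, rim 106 mm below. The 6 mm bow runs from the sleeve along pan y down to the rim. z up, x towards the tag.
- green_pan_dish (a point): Middle of the dish floor of the green-tagged pan, 11 mm above the pan's underside, 123 mm below its grip; same dish as the other. Axes as for its grip.
- green_pan_tag (a point): Middle of the outer face of the green tag clipped on that pan's rim: a plate 38 mm wide and 34 mm high with a bar code, 80 mm from the pan's middle along pan x and 100 mm below the grip. Its face looks along pan +x.
- green_orange_center (a point): Centre of the orange in the green-tagged pan: a ball of 68 mm diameter, about 150 g, loose.
- red_nest_floor (a point): Middle of the floor of the red nest, a fixed red plastic pan rest of 136 mm diameter: floor 4 mm above the counter, round collar of 100 mm inner diameter standing 10 mm above the floor, which takes a pan's 84 mm foot in any direction. In its place the pan's grip is 134 mm above this point. A like nest in green stays empty.
- green_nest_floor (a point): Middle of the floor of the green nest, same shape as the red one; not used in this job.
- window (a point): Middle of the dark red window of the hands-free scanner, 120 mm above the counter. The window's face looks along this frame's -x (level); y is sideways, z up.
- scanner: The fixed black and grey scanner, origin under its foot of 100 mm diameter; head 60 mm deep, 78 mm wide, top 170 mm above the counter; its window is on its -x side.
- food_tub: Clear food tub with white lid and blue clips, 122 x 166 x 70 mm, bystander, origin at the centre of its underside.
- sanitiser: White bottle with blue cap, 60 mm diameter, 150 mm high, bystander, origin at the centre of its underside.
- tag_roll: Green ring-shaped roll of tag stock, 64 mm diameter, 26 mm high, bystander, origin at the centre of its underside.
Not all that is in view belongs to the job. What is shaped like the part that bears green_orange_center but pink or purple is not meant. What is shaped like the part that bears red_nest_floor but white is not meant.

How it is judged:
On the way, in this order (a step that is already met when the one before it is completed fails the run):
1. the red-tagged pan stands in the red nest, let go, its orange in its middle (horizontal distance between red_pan_dish and red_nest_floor below 0.012 m and z of red_pan_grip in the frame of red_nest_floor below 0.139 m and angle between red_pan_grip's own z axis and vertical below 0.06 rad and contact force between red_pan and the fingers below 0.2 N and horizontal distance between red_orange_center and red_pan_dish below 0.016 m and z of red_orange_center in the frame of red_pan_dish below 0.045 m and linear speed of red_pan below 0.03 m/s), for 0.3 s.
2. the green-tagged pan is lifted clear of the counter by the gripper (height (world z) of green_pan_dish above 0.05 m and contact force between green_pan and the fingers above 3 N), for 0.2 s.
At the end, for the whole second after the job is handed in: Red-tagged pan let go in the red nest (12 mm), upright. Green-tagged pan held still in the air by the gripper, level (0.12 rad), its tag 65 to 135 mm before the window, within 30 mm of its middle sideways and in height, facing it (0.2 rad). Both oranges within 16 mm of their dish centres (all of step 1 and all of step 2 and x of green_pan_tag in the frame of window between -0.135 and -0.065 m and y of green_pan_tag in the frame of window between -0.03 and 0.03 m and z of green_pan_tag in the frame of window between -0.03 and 0.03 m and angle between the x axis of green_pan_grip and the x axis of window, either way round below 0.2 rad and x of green_pan_grip in the frame of window below -0.135 m and angle between green_pan_grip's own z axis and vertical below 0.12 rad and horizontal distance between green_orange_center and green_pan_dish below 0.016 m and z of green_orange_center in the frame of green_pan_dish below 0.045 m and linear speed of green_pan below 0.03 m/s and angular speed of green_pan below 0.15 rad/s); the arm keeps its last pose, push and grip.
It fails at once if an orange rolls more than 24 mm from the middle of its pan (horizontal distance between red_orange_center and red_pan_dish above 0.024 m or horizontal distance between green_orange_center and green_pan_dish above 0.024 m).
It fails at once if a pan is tilted by more than 0.2 rad (angle between any of red_pan_grip, green_pan_grip's own z axis and vertical above 0.2 rad).
It fails at once if an orange is touched by the robot (contact force between any of red_orange, green_orange and the arm above 0.5 N or contact force between any of red_orange, green_orange and the fingers above 0.5 N).
It fails at once if the red-tagged pan is dropped or banged on its nest (over 40 N, or over 0.3 m/s in the last 20 mm above it) (contact force between red_pan and red_nest above 40 N or (horizontal distance between red_pan_dish and red_nest_floor below 0.03 m and z of red_pan_grip in the frame of red_nest_floor below 0.154 m and linear speed of red_pan above 0.3 m/s)).
It fails at once if the tub, the bottle or the tag roll is moved by more than 20 mm, or the scanner is bumped (distance of any of food_tub, sanitiser, tag_roll from where it was at the start of the episode above 0.02 m or contact force between scanner and anything else above 3 N).
It also fails if it takes over 72 s, if anything falls off the work surface, if the arm or the gripper's body presses on something with over 40 N, if the wrist force passes 120 N, or if a joint passes its speed limit or range.

## Robot

A 6-joint arm with a two-finger parallel gripper is mounted at the origin on the work surface. World frame = base frame: x ahead of the robot, y to its left, z up, the work surface at z = 0. Lengths are in m, angles in rad, forces in N, time in s.
With the tool pointing down it reaches from about 0.3 to 0.875 m from the base axis. Payload 6.4 kg.
Tool frame: the origin (TCP) lies midway between the tips of the shut fingers; the grasp point (between the pads) lies 19 mm behind it; z points along the fingers, y is the line along which they close (so a half turn about z gives the same grasp; the last joint's range is limited). The gripper opens to 85 mm and grips with 20 to 120 N. Pads are 22 mm wide; open, the fingers measure 114 mm over their backs; the gripper's body (76 mm by 85 mm) begins 54 mm behind the grasp point. The pads swing forward as they close: fully open they stand 13 mm farther back than shut.
Start: joints at [0.99, 0.181, 1.607, -0, 1.354, -0.206], TCP at [0.21, 0.535, 0.231] pointing down, gripper open.
Joint ranges: [-2.99, 2.99], [-0.89, 2.07], [0.3, 2.58], [-1.14, 4.28], [0, 2.63], [-3.12, 3.12]. Speed limits (rad/s): [2.57, 2.57, 3.01, 3.14, 3.14, 3.14].

## Interface

Orientations are given as a unit quaternion [w, x, y, z].
In Python, from bench import ctrl gives the robot as it stands. The module is installed in compiled form; this text tells all that it offers.
- The arm moves only by the tool move_arm, never from a script. Its argument "plan" is one flat list of numbers, 6 for each row, row after row: the shift along the world's x, y, z in units of 50 mm (1.0 is 50 mm), then the turn, a rotation vector about the world's x, y, z in rad. A call has 1 to 10 rows; each row is the pose to reach, as a shift and turn from the pose commanded when the call began; what a row does not reach only later rows make up. A row lasts 1/8 s, in which the tool goes at most 62.5 mm and 10.7 degrees, less where a joint would pass 70% of its speed; a pose out of reach is approached as far as the arm can. A call with a gripper value outside its range is refused whole. "grip" is the finger opening in mm, from 0 to 85.4, set as the call begins (left out, the last holds). The fingers move at their own pace and stop on an object; the grip force is fixed at half the most. Time passes only in rows, so rows that repeat a pose let the fingers close. It gives the time, the measured TCP pose, the force, the opening and the grip force at its end, in the units of the state.
- ctrl.get_obs(): the state, without advancing time (a new reading comes with each control period).
- ctrl.camera(name): name is "scene" or "side" or "wrist"; returns a dict with "pixels" (480x640x3 uint8, red, green, blue), "fx", "fy", "cx", "cy" (pixels), "origin" and "attitude" of the camera in the world. Camera axes: x right, y down, z forward; pixel columns grow to the right and rows downward; lengths in m; the calibration is good to about 2 mm. The wrist camera is an equidistant fisheye: a pixel r from the principal point sees the ray r / f radians off the axis. A picture is of the moment at which its call begins. There is no depth.
- ctrl.hand_in(): hands the job in; it is judged then, once.
The state is a dict: "time_s": time; "q": joint angles; "dq": joint speeds; "joint_efforts": joint torques, N m; "eef_pos": TCP position; "eef_rot": TCP orientation; "wrist_force": force on the tool from outside, world axes, zero at the start; "torque": the same for the moment, N m; "opening": opening from 0.0 (shut) to 1.0 (fully open); "grasp_force": force on a finger pad.
Only numpy, scipy, OpenCV 4.12 (cv2) and the standard library are available. Lean on these libraries where they do the work, as an engineer would, in place of code of your own. Each camera call takes 0.05 s, during which the arm holds its last target. There are 200 camera calls.

## Working session

There is one attempt and no reset: what is moved stays moved. The work goes in short steps, Python scripts to look and compute and a tool call to move; the robot and the scene stay as the last step left them, time stands still between calls to the robot, and variables do not carry over. Pictures are saved under pics/ and viewed, at most 10 in all, crops included, and the job is handed in when it is done.

Besides the shell and the picture viewer there is one more tool, called in YAML: its name, and indented under it one key for each argument. move_arm: Moves the arm, as the interface text tells. Its arguments: {"type":"object","properties":{"plan":{"type":"array"},"grip":{"type":"number"}},"required":["plan"]}

```bash
mkdir -p pics; cat > h.py <<'E'
import numpy as np, cv2, pickle
from scipy.spatial.transform import Rotation as R
def grab(names):
    from bench import ctrl
    out={}
    for n in names:
        c=ctrl.camera(n); out[n]=c
    return out
def rot(c):
    a=np.array(c["attitude"],float)
    if a.shape==(3,3): return a
    return R.from_quat([a[1],a[2],a[3],a[0]]).as_matrix()
def ray(c,u,v,fish=False):
    x=(u-c["cx"])/c["fx"]; y=(v-c["cy"])/c["fy"]
    if fish:
        r=np.hypot(x,y); d=np.array([x/r*np.sin(r),y/r*np.sin(r),np.cos(r)]) if r>1e-9 else np.array([0,0,1.])
    else: d=np.array([x,y,1.])
    d=rot(c)@d; return np.array(c["origin"],float),d/np.linalg.norm(d)
def onz(c,u,v,z,fish=False):
    o,d=ray(c,u,v,fish); return o+d*(z-o[2])/d[2]
def cross(r1,r2):
    A=np.zeros((3,3));b=np.zeros(3)
    for o,d in(r1,r2):
        P=np.eye(3)-np.outer(d,d);A+=P;b+=P@o
    p=np.linalg.solve(A,b); return p,[np.linalg.norm((np.eye(3)-np.outer(d,d))@(p-o)) for o,d in(r1,r2)]
def proj(c,p):
    q=rot(c).T@(np.array(p)-np.array(c["origin"])); return c["fx"]*q[0]/q[2]+c["cx"],c["fy"]*q[1]/q[2]+c["cy"]
def save(c,f): cv2.imwrite(f,cv2.cvtColor(np.asarray(c["pixels"]),cv2.COLOR_RGB2BGR))
E
python3 - <<'E'
from h import *
from bench import ctrl
s=grab(["scene","side","wrist"]); pickle.dump(s,open("s0.pkl","wb"))
for n in s: save(s[n],f"pics/{n}0.png"); print(n,{k:v for k,v in s[n].items() if k!="pixels"})
print(ctrl.get_obs())
E
```

```text
scene {'fx': 584.2026163183504, 'fy': 584.2026163183504, 'cx': 322.05067691272615, 'cy': 239.61705717660797, 'origin': array([1.22589065, 0.8474463 , 0.95993697]), 'attitude': array([-0.1467133 ,  0.27195132,  0.84858564, -0.42944161])}
side {'fx': 585.381745896282, 'fy': 585.381745896282, 'cx': 326.5480616717552, 'cy': 230.22021071521326, 'origin': array([ 1.57796834, -0.61582799,  1.22504559]), 'attitude': array([-0.32986884,  0.78836082,  0.47495626, -0.20997695])}
wrist {'fx': 371.64829954431775, 'fy': 371.64829954431775, 'cx': 317.9092755418204, 'cy': 239.89576804176238, 'origin': array([0.14779823, 0.55890325, 0.37351162]), 'attitude': array([0.1112716 , 0.81893574, 0.55802062, 0.07467174])}
{'time_s': 0.15, 'q': array([ 9.89707102e-01,  1.81373476e-01,  1.60776024e+00,  2.17775017e-05,
        1.35380145e+00, -2.06299077e-01]), 'dq': array([ 3.56080759e-04, -1.24337761e-03, -2.26894483e-03, -8.87721880e-05,
       -2.98788857e-04,  8.79358677e-04]), 'joint_efforts': array([ 9.34610716e-05, -4.45265257e+01, -3.51689959e+01, -4.75292109e-04,
        5.91219941e-03, -5.92990233e-06]), 'eef_pos': array([0.21023932, 0.53474215, 0.23059811]), 'eef_rot': array([-2.67314618e-04,  1.86302477e-01,  9.82492207e-01, -6.15826871e-04]), 'wrist_force': array([-0.66547006,  0.59478953, -1.08026643]), 'torque': array([-0.01061023,  0.01255208, -0.08126198]), 'grasp_force': 0.0, 'opening': 0.9964333862232784}
```

View pics/scene0.png

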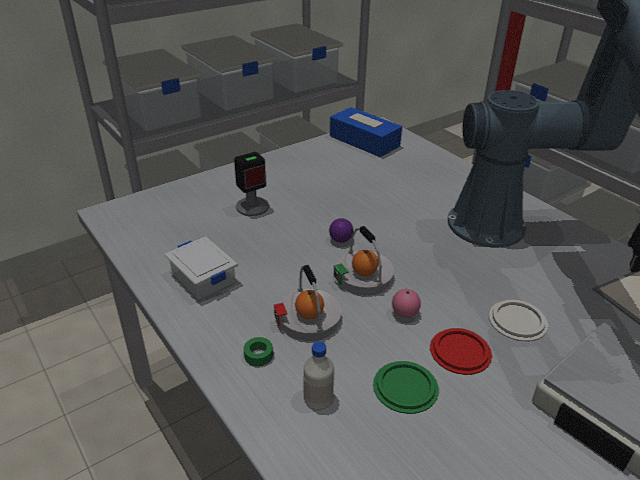

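View pics/side0.png

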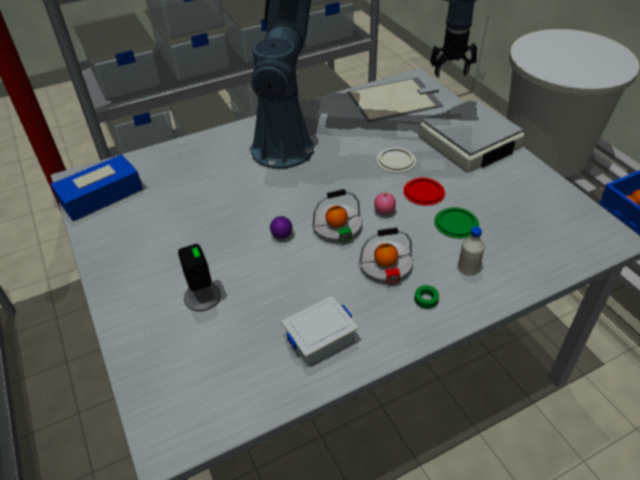

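The scene view shows the red pan (orange 310,304; sleeve 308,275), the green pan (365,262; sleeve 367,234), the red nest (461,350), and the scanner window (255,177). In the side view the red sleeve is at (388,232) and the green one at (336,193).

```bash
cat > m.py <<'E'
from h import *
def blobs(c,cond,box,amin=15):
    im=np.asarray(c["pixels"]); hsv=cv2.cvtColor(im,cv2.COLOR_RGB2HSV); H,S,V=[hsv[...,i].astype(int) for i in range(3)]
    m=cond(H,S,V).astype(np.uint8); k=np.zeros_like(m); x0,y0,x1,y1=box; k[y0:y1,x0:x1]=1; m*=k
    n,l,st,ce=cv2.connectedComponentsWithStats(m)
    return sorted([(int(st[i,4]),ce[i],np.argwhere(l==i)[:,::-1]) for i in range(1,n) if st[i,4]>=amin],key=lambda t:-t[0])
orange=lambda H,S,V:(H>7)&(H<20)&(S>150)&(V>70)
red=lambda H,S,V:((H<5)|(H>174))&(S>170)&(V>60)
green=lambda H,S,V:(H>55)&(H<85)&(S>120)&(V>30)
dark=lambda H,S,V:(V<45)
E
python3 - <<'E'
from m import *
s=pickle.load(open("s0.pkl","rb")); a,b=s["scene"],s["side"]
def show(name,c,cond,box,am=15):
    r=blobs(c,cond,box,am); print(name,[(t[0],t[1].round(1).tolist(),t[2].min(0).tolist(),t[2].max(0).tolist()) for t in r[:3]]); return r
full=(0,0,640,480)
oR=[show("oR",a,orange,(285,280,340,330)),show("oR",b,orange,(365,235,410,275))]
oG=[show("oG",a,orange,(340,240,390,285)),show("oG",b,orange,(315,195,360,235))]
gR=[show("gR",a,dark,(295,258,325,290)),show("gR",b,dark,(370,222,408,240))]
gG=[show("gG",a,dark,(350,220,385,248)),show("gG",b,dark,(320,184,352,202))]
tR=[show("tR",a,red,(270,300,292,330)),show("tR",b,red,(380,265,405,285))]
tG=[show("tG",a,green,(330,260,352,285)),show("tG",b,green,(335,222,358,242))]
for n,x in dict(oR=oR,oG=oG,gR=gR,gG=gG,tR=tR,tG=tG).items():
    try:
        p,e=cross(ray(a,*x[0][0][1]),ray(b,*x[1][0][1])); print(n,p.round(4),np.round(e,4))
    except Exception as ex: print(n,ex)
nR=[show("nR",a,red,(420,320,500,380)),show("nR",b,red,(395,170,450,210))]
for c,r in((a,nR[0]),(b,nR[1])):
    e=cv2.minEnclosingCircle(np.array([onz(c,u,v,.014)[:2] for u,v in r[0][2]],np.float32)); print("nest",e)
w=show("win",a,lambda H,S,V:((H<12)|(H>168))&(S>90)&(V>25),(230,150,275,200),10)
w2=show("winled",b,green,(180,235,220,270),5); w3=show("led",a,green,(235,148,270,170),5)
print("led",cross(ray(a,*w3[0][1]),ray(b,*w2[0][1])))
hull=cv2.convexHull(w[0][2].astype(np.int32)); print(cv2.approxPolyDP(hull,2,True).reshape(-1,2).tolist())
big=cv2.resize(np.asarray(a["pixels"])[140:225,220:290],None,fx=7,fy=7,interpolation=cv2.INTER_CUBIC)[:,:,::-1]
bb=cv2.resize(np.asarray(b["pixels"])[235:315,170:230],None,fx=5,fy=5,interpolation=cv2.INTER_CUBIC)[:,:,::-1]
o=np.zeros((600,800,3),np.uint8); o[:595,:490]=big*1; o[:400,495:795]=bb; cv2.imwrite("pics/scan.png",cv2.convertScaleAbs(o,alpha=2))
E
```

```text
oR [(465, [306.5, 304.3], [295, 291], [316, 318]), (46, [320.6, 301.7], [318, 294], [323, 309])]
oR [(397, [385.8, 254.5], [375, 244], [397, 265])]
oG [(475, [364.8, 262.2], [352, 250], [377, 274])]
oG [(333, [336.0, 215.8], [326, 206], [346, 225])]
gR [(116, [308.7, 273.8], [301, 265], [315, 284])]
gR [(97, [387.3, 231.6], [378, 228], [397, 235])]
gG [(119, [366.4, 233.7], [355, 226], [374, 242])]
gG [(80, [335.9, 193.4], [328, 190], [344, 197])]
tR [(107, [279.9, 309.1], [274, 303], [286, 315])]
tR [(102, [392.1, 272.2], [386, 268], [399, 278])]
tG [(90, [340.3, 268.9], [334, 264], [347, 275])]
tG [(90, [344.4, 231.1], [338, 227], [350, 239])]
oR [0.6543 0.0258 0.05  ] [0.0025 0.0025]
oG [ 0.445  -0.0193  0.0482] [0.0006 0.0006]
gR [0.6504 0.0265 0.1372] [0.0003 0.0003]
gG [ 0.4466 -0.0198  0.1367] [0.0006 0.0006]
tR [0.716  0.0065 0.0508] [0.0003 0.0003]
tG [ 0.5156 -0.0298  0.0511] [0.0002 0.0002]
nR [(1931, [460.6, 351.0], [430, 329], [491, 373])]
nR [(862, [423.8, 191.2], [404, 178], [444, 204])]
nest ((0.44197359681129456, 0.3096591532230377), 0.06780374050140381)
nest ((0.4402078092098236, 0.2994178533554077), 0.06658683717250824)
win [(318, [254.7, 176.3], [245, 166], [264, 187])]
winled [(82, [195.4, 251.8], [191, 246], [200, 257])]
led [(36, [250.9, 158.1], [245, 156], [256, 160])]
led (array([ 0.51351135, -0.45468036,  0.17197463]), [np.float64(0.0006920220415076919), np.float64(0.0006920220415079966)])
[[264, 181], [246, 187], [245, 171], [263, 166]]
```

View pics/scan.png

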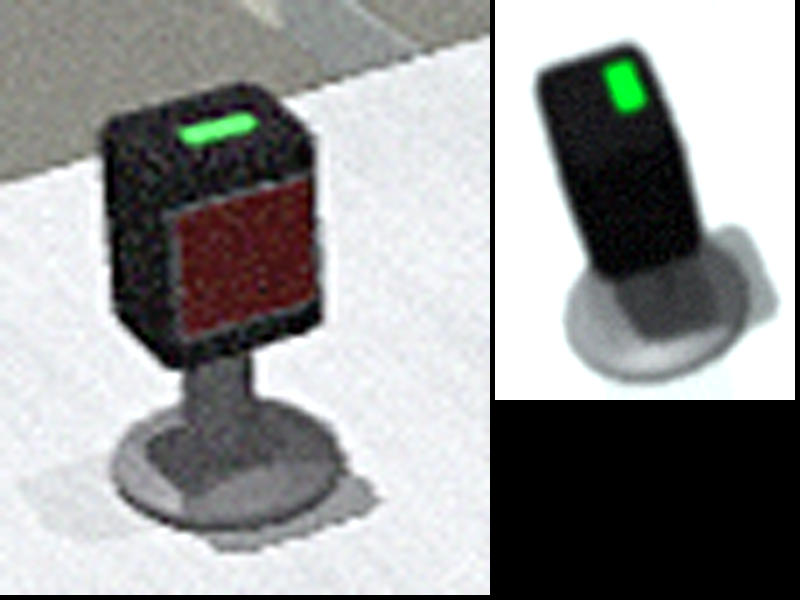

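The crop shows the scanner's dark red window as a clean quadrilateral (corners near 245,171 / 263,166 / 264,181 / 246,187 in the scene image), facing roughly +y. Next: window pose, sleeve directions, nest and obstacles.

```bash
python3 - <<'E'
from m import *
s=pickle.load(open("s0.pkl","rb")); a,b=s["scene"],s["side"]
w=blobs(a,lambda H,S,V:((H<12)|(H>168))&(S>90)&(V>25),(230,150,275,200),10)[0][2]
hull=cv2.convexHull(w.astype(np.int32)); q=cv2.approxPolyDP(hull,2,True).reshape(-1,2).astype(float)
q=q[np.argsort(q[:,0])]; L=q[:2].mean(0); Rr=q[2:].mean(0)
pl,pr,pc=[onz(a,*x,.12) for x in (L,Rr,w.mean(0))]
d=(pr-pl)[:2]; n=np.array([-d[1],d[0]]); 
if n@(np.array(a["origin"][:2])-pc[:2])<0:n=-n
print("win",pc,"width",np.linalg.norm(d),"outnormal yaw",np.degrees(np.arctan2(n[1],n[0])))
for n,c,box in(("gR",a,(295,258,325,290)),("gR",b,(370,222,408,240)),("gG",a,(350,220,385,248)),("gG",b,(320,184,352,202))):
    P=np.array([onz(c,u,v,.138)[:2] for u,v in blobs(c,dark,box)[0][2]]); m=P.mean(0); u,sv,vt=np.linalg.svd(P-m); v=vt[0]
    print(n,m.round(4),"long yaw",np.degrees(np.arctan2(v[1],v[0])).round(1),"ext",np.ptp((P-m)@v).round(3))
for nm,pa,pb in(("pink",(406,304),(385,203)),("purple",(341,230),(282,228)),("cap",(319,350),(477,232)),("roll",(258,351),(427,296)),("foot",(252,207),(203,295)),("tub",(202,257),(320,324))):
    print(nm,cross(ray(a,*pa),ray(b,*pb))[0].round(3))
for c,col,bx in((a,red,(420,320,500,380)),(b,red,(395,170,450,210))):
    r=blobs(c,col,bx)[0][2]; e=cv2.fitEllipse(cv2.convexHull(r.astype(np.int32))); print("ell",e[0],[onz(c,*e[0],z).round(4) for z in (.004,.008)])
    # inner floor hole contour
    im=np.asarray(c["pixels"]);
E
```

```text
win [ 0.51404137 -0.43891508  0.12      ] width 0.058472547334849426 outnormal yaw 88.09502812633417
gR [0.6512 0.0273] long yaw -106.9 ext 0.066
gR [0.6507 0.0261] long yaw -106.2 ext 0.053
gG [ 0.4486 -0.0181] long yaw 78.8 ext 0.067
gG [ 0.447  -0.0202] long yaw -96.4 ext 0.054
pink [0.454 0.146 0.035]
purple [ 0.401 -0.177  0.036]
cap [0.769 0.23  0.143]
roll [0.808 0.06  0.018]
foot [ 0.514 -0.463  0.006]
tub [ 0.785 -0.247  0.067]
ell (460.5189514160156, 351.04119873046875) [array([0.4361, 0.307 , 0.004 ]), array([0.4394, 0.3093, 0.008 ])]
ell (423.8384704589844, 191.19703674316406) [array([0.4333, 0.3062, 0.004 ]), array([0.4371, 0.3032, 0.008 ])]
```

move_arm:
  plan: [0.8, -0.9, 0, 0, 0, -0.15, 1.7, -2.0, 0, 0, 0, -0.3, 2.6, -3.0, 0, 0, 0, -0.45, 3.5, -4.0, 0, 0, 0, -0.6, 4.4, -5.0, 0, 0, 0, -0.75, 5.3, -6.0, 0, 0, 0, -0.9, 6.2, -7.0, 0, 0, 0, -1.05, 7.0, -8.0, 0, 0, 0, -1.2, 7.8, -9.0, 0, 0, 0, -1.35, 8.4, -9.7, 0, 0, 0, -1.492]
  grip: 50

```text
time_s: 1.4
eef_pos: [0.6192, 0.0629, 0.231]
eef_rot: [-0.0, 0.805, 0.593, -0.0]
wrist_force: [0.1, 1.4, -0.2]
opening: 0.585
grasp_force: 0.0
```

move_arm:
  plan: [0.3, -0.3, -0.4, 0, 0, 0, 0.41, -0.47, -0.6, 0, 0, 0, 0.41, -0.47, -0.6, 0, 0, 0, 0.41, -0.47, -0.6, 0, 0, 0]

```text
time_s: 1.9
eef_pos: [0.6384, 0.0423, 0.2019]
eef_rot: [-0.0, 0.803, 0.596, 0.0]
wrist_force: [0.1, 0.1, 0.4]
opening: 0.582
grasp_force: 0.0
```

```bash
python3 - <<'E'
from m import *
from bench import ctrl
s=grab(["wrist"]); pickle.dump(s,open("s1.pkl","wb")); save(s["wrist"],"pics/w1.png"); c=s["wrist"]
o=ctrl.get_obs(); print(o["time_s"],o["eef_pos"],o["eef_rot"],o["opening"],c["origin"])
q=o["eef_rot"]; M=R.from_quat([q[1],q[2],q[3],q[0]]).as_matrix(); print("toolY yaw",np.degrees(np.arctan2(M[1,1],M[0,1])))
E
```

```text
1.95 [0.63861418 0.04235449 0.20225545] [2.76973667e-04 8.03189826e-01 5.95722958e-01 4.28976391e-04] 0.5888722041197275 [0.65754451 0.1058735  0.344936  ]
toolY yaw -16.871624077725023
```

View pics/w1.png

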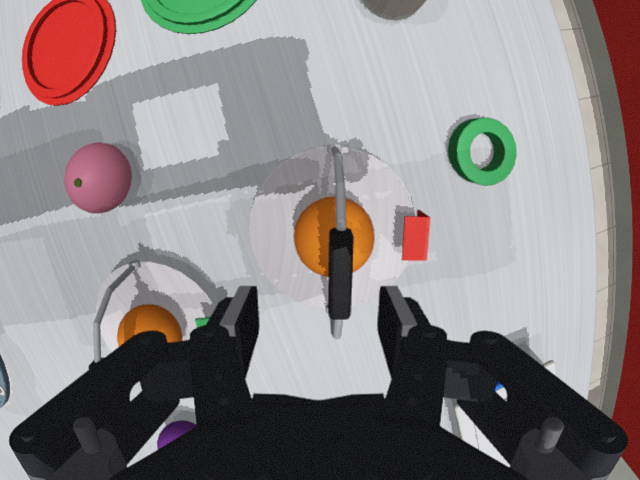

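The wrist view shows the red pan's sleeve spanning about (341,230)–(341,318), well between the open fingers, with the red nest at (68,50). I'll measure both with this camera.

```bash
python3 - <<'E'
from m import *
c=pickle.load(open("s1.pkl","rb"))["wrist"]
def pm(cond,box,z):
    r=blobs(c,cond,box)[0]; P=np.array([onz(c,u,v,z,True)[:2] for u,v in r[2]],np.float32); return r[0],P
n,P=pm(lambda H,S,V:V<60,(315,222,365,322),.142); m=P.mean(0); v=np.linalg.svd(P-m,full_matrices=False)[2][0]
print("sleeve",n,m,"minrect",cv2.minAreaRect(P),np.degrees(np.arctan2(v[1],v[0])))
n,P=pm(orange,(280,180,390,290),.045); print("orange",cv2.minEnclosingCircle(P))
n,P=pm(red,(0,0,130,120),.004); print("nest.004",cv2.minEnclosingCircle(P),cv2.fitEllipse(cv2.convexHull(P)))
for z in(.002,.008,.014):
    n,P=pm(red,(0,0,130,120),z); print(z,cv2.minEnclosingCircle(P))
n,P=pm(red,(390,200,440,270),.034); print("tag",P.mean(0))
E
```

```text
sleeve 1970 [0.64796543 0.02914174] minrect ((0.6476598978042603, 0.028040781617164612), (0.05710360407829285, 0.013247881084680557), 72.71192932128906) -106.990105
orange ((0.6431849598884583, 0.026749206706881523), 0.034198127686977386)
nest.004 ((0.43264326453208923, 0.3041028380393982), 0.06830587983131409) ((0.43272241950035095, 0.30388325452804565), (0.1325705200433731, 0.13574743270874023), 40.13090133666992)
0.002 ((0.4313240647315979, 0.3052659034729004), 0.06870601326227188)
0.008 ((0.4352818727493286, 0.30177733302116394), 0.06750579923391342)
0.014 ((0.4392399489879608, 0.2982887923717499), 0.06630536913871765)
tag [0.7161734  0.00173908]
```

move_arm:
  plan: [0.1, -0.15, 0, 0, 0, 0, 0.21, -0.3, -0.2, 0, 0, 0, 0.21, -0.3, -0.4, 0, 0, 0, 0.21, -0.3, -0.5, 0, 0, 0, 0.21, -0.3, -0.5, 0, 0, 0, 0.21, -0.3, -0.5, 0, 0, 0]

```text
time_s: 2.7
eef_pos: [0.6494, 0.0263, 0.1765]
eef_rot: [0.0, 0.804, 0.595, 0.0]
wrist_force: [-0.1, 0.8, -0.8]
opening: 0.584
grasp_force: 0.0
```

move_arm:
  plan: [0, 0.02, -0.25, 0, 0, 0, 0, 0.02, -0.5, 0, 0, 0, 0, 0.02, -0.75, 0, 0, 0, 0, 0.02, -1.0, 0, 0, 0, 0, 0.02, -1.15, 0, 0, 0, 0, 0.02, -1.24, 0, 0, 0, 0, 0.02, -1.24, 0, 0, 0, 0, 0.02, -1.24, 0, 0, 0]

```text
time_s: 3.7
eef_pos: [0.6497, 0.0271, 0.1148]
eef_rot: [0.0, 0.804, 0.595, 0.0]
wrist_force: [-0.2, -0.3, 0.4]
opening: 0.586
grasp_force: 0.0
```

move_arm:
  plan: [0, 0, 0, 0, 0, 0, 0, 0, 0, 0, 0, 0, 0, 0, 0, 0, 0, 0, 0, 0, 0, 0, 0, 0, 0, 0, 0, 0, 0, 0]
  grip: 22

```text
time_s: 4.32
eef_pos: [0.6493, 0.0272, 0.1143]
eef_rot: [-0.0, 0.804, 0.595, 0.0]
wrist_force: [0.4, 0.3, 0.6]
opening: 0.259
grasp_force: 0.0
```

```bash
python3 - <<'E'
from m import *
from bench import ctrl
s=grab(["wrist"]); c=s["wrist"]; save(c,"pics/w2.png")
o=ctrl.get_obs(); print(o["time_s"],o["eef_pos"],o["opening"])
E
```

```text
4.375 [0.64924283 0.02716903 0.11425399] 0.2629415677667472
```

View pics/w2.png

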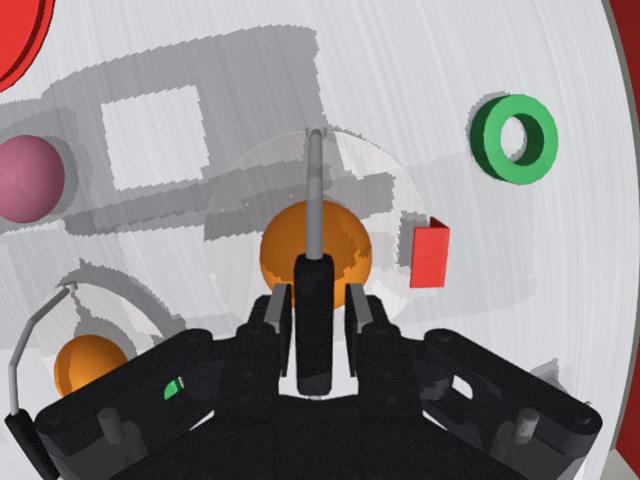

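The sleeve sits between the pads (297–333 px against the pad faces at about 290 and 348), so it is about 1.5 mm off-centre. I'll shift by that amount, then close.

move_arm:
  plan: [-0.03, 0.01, 0, 0, 0, 0, -0.03, 0.01, 0, 0, 0, 0]

```text
time_s: 4.62
eef_pos: [0.6476, 0.0278, 0.1142]
eef_rot: [-0.0, 0.804, 0.595, -0.0]
wrist_force: [-0.5, 0.3, -1.1]
opening: 0.256
grasp_force: 0.0
```

move_arm:
  plan: [0, 0, 0, 0, 0, 0, 0, 0, 0, 0, 0, 0, 0, 0, 0, 0, 0, 0, 0, 0, 0, 0, 0, 0, 0, 0, 0, 0, 0, 0, 0, 0, 0, 0, 0, 0]
  grip: 5

```text
time_s: 5.38
eef_pos: [0.648, 0.0276, 0.1145]
eef_rot: [0.0, 0.804, 0.595, 0.0]
wrist_force: [1.9, 0.2, 1.3]
opening: 0.156
grasp_force: 59.5
```

move_arm:
  plan: [0, 0, 0.02, 0, 0, 0, 0, 0, 0.06, 0, 0, 0, 0, 0, 0.12, 0, 0, 0, 0, 0, 0.2, 0, 0, 0, 0, 0, 0.3, 0, 0, 0, 0, 0, 0.42, 0, 0, 0, 0, 0, 0.54, 0, 0, 0, 0, 0, 0.66, 0, 0, 0, 0, 0, 0.78, 0, 0, 0, 0, 0, 0.9, 0, 0, 0]

```text
time_s: 6.62
eef_pos: [0.6478, 0.0277, 0.1597]
eef_rot: [-0.0, 0.804, 0.595, 0.0]
wrist_force: [0.0, 0.2, -4.4]
opening: 0.157
grasp_force: 58.7
```

```bash
cat > look.py <<'E'
from m import *
from bench import ctrl
import sys
# pan_off: orange vs expected dish centre (beneath grip), from scene+side
def orange_at(c,box,fish=False):
    return blobs(c,orange,box)
if __name__=="__main__":
    s=grab(["wrist"]); c=s["wrist"]; save(c,"pics/%s.png"%sys.argv[1])
    o=ctrl.get_obs(); q=o["eef_rot"]; M=R.from_quat([q[1],q[2],q[3],q[0]]).as_matrix(); p=o["eef_pos"]
    print(o["time_s"],p.round(4),"toolY",np.degrees(np.arctan2(M[1,1],M[0,1])).round(2),"grasp",o["grasp_force"],o["opening"].__round__(3),"F",o["wrist_force"].round(1))
    # orange centre plane = grasp z -0.123+0.034
    z=p[2]+.019-.089
    for r in blobs(c,orange,(200,120,440,330))[:1]:
        P=np.array([onz(c,u,v,z+.01,True)[:2] for u,v in r[2]],np.float32); e=cv2.minEnclosingCircle(P)
        d=np.array(e[0])-p[:2]; print("orange-tcp",d.round(4),"r",round(e[1],4),"in tool y/x",(M[:2,1]@d).round(4),(M[:2,0]@d).round(4), r[1].round(0))
E
python3 look.py w3
```

```text
6.675 [0.6483 0.0276 0.1607] toolY -16.96 grasp 58.74449551105499 0.154 F [ 0.6 -0.  -4.6]
orange-tcp [0.0153 0.0008] r 0.0295 in tool y/x 0.0144 0.0052 [349. 246.]
```

```bash
python3 - <<'E'
s=open("look.py").read()
s=s.replace('''    for r in blobs(c,orange,(200,120,440,330))[:1]:
        P=np.array([onz(c,u,v,z+.01,True)[:2] for u,v in r[2]],np.float32); e''','''    rr=blobs(c,lambda H,S,V:(H>6)&(H<22)&(S>140)&(V>40),(200,120,440,330))
    px=np.vstack([t[2] for t in rr])
    if 1:
        r=(0,px.mean(0)); print(px.min(0),px.max(0))
        P=np.array([onz(c,u,v,z+.01,True)[:2] for u,v in px],np.float32); e''')
open("look.py","w").write(s)
E
python3 look.py w4
```

```text
6.725 [0.6484 0.0276 0.1604] toolY -16.96 grasp 58.73592495918274 0.154 F [ 1.5  0.1 -5.8]
[263 201] [373 294]
orange-tcp [-0.  0.] r 0.0335 in tool y/x -0.0001 0.0 [318. 246.]
```

View pics/w4.png

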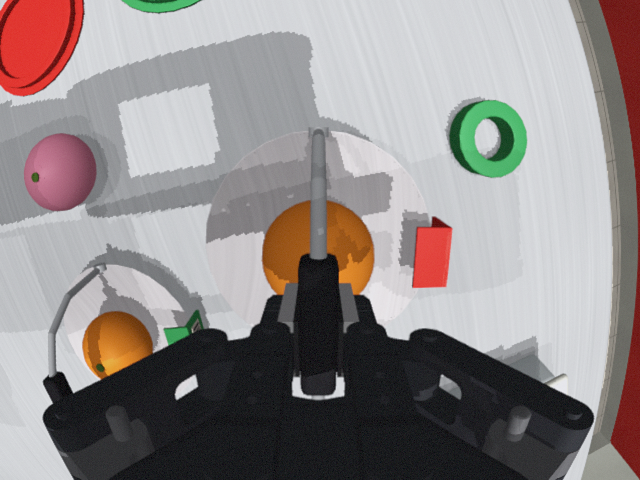

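The red pan hangs level and its orange is centred (pixel bounds 263–373, bow at 318). Carrying it to the red nest on a smooth ramp.

move_arm:
  plan: [-0.012, 0.016, 0.05, 0, 0, 0, -0.037, 0.047, 0.15, 0, 0, 0, -0.074, 0.095, 0.27, 0, 0, 0, -0.123, 0.158, 0.4, 0, 0, 0, -0.184, 0.237, 0.53, 0, 0, 0, -0.257, 0.332, 0.66, 0, 0, 0, -0.343, 0.442, 0.78, 0, 0, 0, -0.441, 0.569, 0.88, 0, 0, 0, -0.552, 0.711, 0.96, 0, 0, 0, -0.662, 0.853, 1.0, 0, 0, 0]

```text
time_s: 7.98
eef_pos: [0.6143, 0.0709, 0.2096]
eef_rot: [0.0, 0.804, 0.595, 0.0]
wrist_force: [-0.7, -0.7, -4.9]
opening: 0.15
grasp_force: 58.7
```

move_arm:
  plan: [-0.11, 0.142, 0.03, 0, 0, 0, -0.221, 0.284, 0.06, 0, 0, 0, -0.331, 0.427, 0.09, 0, 0, 0, -0.441, 0.569, 0.12, 0, 0, 0, -0.552, 0.711, 0.15, 0, 0, 0, -0.662, 0.853, 0.17, 0, 0, 0, -0.772, 0.995, 0.19, 0, 0, 0, -0.882, 1.138, 0.2, 0, 0, 0, -0.993, 1.28, 0.2, 0, 0, 0, -1.103, 1.422, 0.2, 0, 0, 0]

```text
time_s: 9.22
eef_pos: [0.5591, 0.1419, 0.2192]
eef_rot: [-0.0, 0.804, 0.595, -0.0]
wrist_force: [0.1, 0.1, -4.7]
opening: 0.153
grasp_force: 58.7
```

```bash
python3 look.py w5
```

```text
9.275 [0.5584 0.1428 0.2192] toolY -16.92 grasp 58.688392639160156 0.152 F [-0.3  1.4 -4.9]
[265 202] [376 295]
orange-tcp [ 0.0019 -0.0021] r 0.0336 in tool y/x 0.0024 -0.0015 [321. 247.]
```

move_arm:
  plan: [-0.11, 0.142, 0, 0, 0, 0, -0.221, 0.284, 0, 0, 0, 0, -0.331, 0.427, 0, 0, 0, 0, -0.441, 0.569, 0, 0, 0, 0, -0.552, 0.711, 0, 0, 0, 0, -0.662, 0.853, 0, 0, 0, 0, -0.772, 0.995, 0, 0, 0, 0, -0.882, 1.138, 0, 0, 0, 0, -0.993, 1.28, 0, 0, 0, 0, -1.103, 1.422, 0, 0, 0, 0]

```text
time_s: 10.52
eef_pos: [0.504, 0.213, 0.2193]
eef_rot: [0.0, 0.804, 0.595, 0.0]
wrist_force: [0.0, 0.2, -5.6]
opening: 0.149
grasp_force: 58.7
```

move_arm:
  plan: [-0.11, 0.142, 0, 0, 0, 0, -0.221, 0.284, 0, 0, 0, 0, -0.331, 0.427, 0, 0, 0, 0, -0.441, 0.569, 0, 0, 0, 0, -0.552, 0.711, 0, 0, 0, 0, -0.662, 0.853, 0, 0, 0, 0, -0.772, 0.995, 0, 0, 0, 0, -0.882, 1.138, 0, 0, 0, 0, -0.98, 1.264, 0, 0, 0, 0, -1.066, 1.375, 0, 0, 0, 0]

```text
time_s: 11.78
eef_pos: [0.4507, 0.2817, 0.2193]
eef_rot: [-0.0, 0.804, 0.595, 0.0]
wrist_force: [0.4, 0.4, -4.8]
opening: 0.152
grasp_force: 58.7
```

move_arm:
  plan: [-0.074, 0.095, 0, 0, 0, 0, -0.135, 0.174, 0, 0, 0, 0, -0.184, 0.237, 0, 0, 0, 0, -0.221, 0.284, 0, 0, 0, 0, -0.245, 0.316, 0, 0, 0, 0, -0.257, 0.332, 0, 0, 0, 0, -0.257, 0.332, 0, 0, 0, 0, -0.257, 0.332, 0, 0, 0, 0, -0.257, 0.332, 0, 0, 0, 0, -0.257, 0.332, 0, 0, 0, 0]

```text
time_s: 13.02
eef_pos: [0.4383, 0.2978, 0.2193]
eef_rot: [0.0, 0.804, 0.595, -0.0]
wrist_force: [0.9, -0.2, -4.7]
opening: 0.15
grasp_force: 58.7
```

```bash
python3 look.py w6; python3 - <<'E'
from m import *
s=grab(["scene","side"]); pickle.dump(s,open("s2.pkl","wb")); a,b=s["scene"],s["side"]
o=np.zeros((480,800,3),np.uint8)
A=np.asarray(a["pixels"])[180:400,360:560]; B=np.asarray(b["pixels"])[90:240,330:530]
o[:440,:400]=cv2.resize(A,(400,440))[:,:,::-1]; o[:300,400:]=cv2.resize(B,(400,300))[:,:,::-1]; 
w=cv2.imread("pics/w6.png"); o[300:480,400:640]=cv2.resize(w,(240,180)); cv2.imwrite("pics/c6.png",cv2.convertScaleAbs(o,alpha=1.5))
E
```

```text
13.075 [0.4383 0.2978 0.2193] toolY -16.96 grasp 58.712655901908875 0.148 F [ 0.3  0.2 -5.5]
[260 199] [371 295]
orange-tcp [-0.0007  0.001 ] r 0.0337 in tool y/x -0.001 0.0008 [315. 245.]
```

View pics/c6.png

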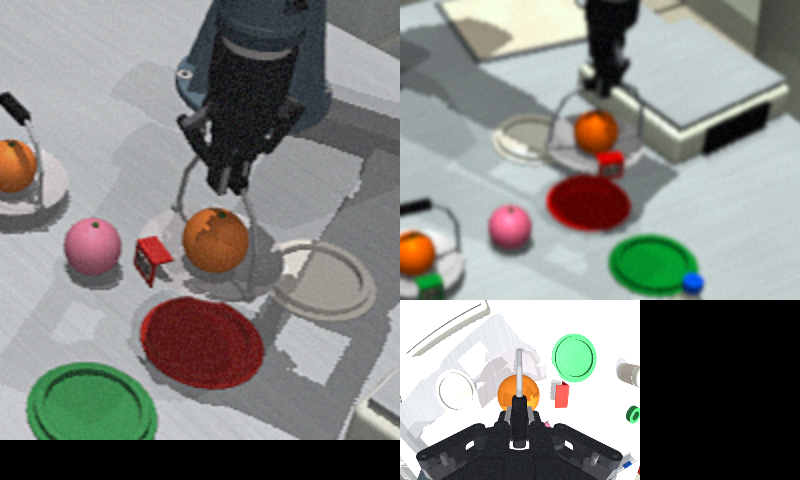

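```bash
python3 - <<'E'
from m import *
s=pickle.load(open("s2.pkl","rb")); a,b=s["scene"],s["side"]
oc=lambda H,S,V:(H>6)&(H<22)&(S>140)&(V>40)
ctr=[]
for c,box in((a,(440,270,500,330)),(b,(410,140,450,170))):
    px=np.vstack([t[2] for t in blobs(c,oc,box)]); (u,v),r=cv2.minEnclosingCircle(px.astype(np.float32)); print(u,v,r,px.min(0),px.max(0)); ctr.append((u,v))
p,e=cross(ray(a,*ctr[0]),ray(b,*ctr[1])); print(p,e)
z=.2193+.019-.089
print("expected z",z,"onz",onz(a,*ctr[0],z),onz(b,*ctr[1],z))
for c,bx in((a,(420,320,500,380)),(b,(395,160,450,210))):
    r=blobs(c,lambda H,S,V:((H<5)|(H>174))&(S>150)&(V>30),bx)[0][2]; e=cv2.fitEllipse(cv2.convexHull(r.astype(np.int32))); print(e[0],[onz(c,*e[0],z).round(4) for z in (.004,)])
E
```

```text
467.08929443359375 299.8839416503906 16.401958465576172 [452 284] [483 315]
427.7247314453125 155.44007873535156 11.14301872253418 [418 145] [438 166]
[0.44004357 0.29873948 0.15233076] [np.float64(0.000778025928601114), np.float64(0.0007780259286009859)]
expected z 0.1493 onz [0.43818223 0.29708933 0.1493    ] [0.43569184 0.30176409 0.1493    ]
(460.4775695800781, 351.1573486328125) [array([0.4364, 0.3072, 0.004 ])]
(427.02142333984375, 185.3916015625) [array([0.414 , 0.3318, 0.004 ])]
```

move_arm:
  plan: [-0.01, 0.016, -0.04, 0, 0, 0, -0.03, 0.048, -0.12, 0, 0, 0, -0.05, 0.08, -0.24, 0, 0, 0, -0.07, 0.112, -0.4, 0, 0, 0, -0.09, 0.144, -0.58, 0, 0, 0, -0.1, 0.16, -0.76, 0, 0, 0, -0.1, 0.16, -0.92, 0, 0, 0, -0.1, 0.16, -1.06, 0, 0, 0, -0.1, 0.16, -1.18, 0, 0, 0, -0.1, 0.16, -1.28, 0, 0, 0]

```text
time_s: 14.42
eef_pos: [0.4333, 0.3059, 0.155]
eef_rot: [-0.0, 0.804, 0.595, 0.0]
wrist_force: [-0.1, -0.3, -3.7]
opening: 0.151
grasp_force: 58.7
```

move_arm:
  plan: [0, 0, -0.07, 0, 0, 0, 0, 0, -0.13, 0, 0, 0, 0, 0, -0.18, 0, 0, 0, 0, 0, -0.22, 0, 0, 0, 0, 0, -0.25, 0, 0, 0, 0, 0, -0.25, 0, 0, 0, 0, 0, -0.25, 0, 0, 0]

```text
time_s: 15.3
eef_pos: [0.4333, 0.3059, 0.1429]
eef_rot: [0.0, 0.804, 0.595, 0.0]
wrist_force: [0.7, -0.5, -4.4]
opening: 0.154
grasp_force: 58.7
```

```bash
python3 look.py w7; python3 - <<'E'
from m import *
s=grab(["scene","side"]); pickle.dump(s,open("s3.pkl","wb")); a,b=s["scene"],s["side"]
o=np.zeros((480,800,3),np.uint8)
A=np.asarray(a["pixels"])[260:400,390:530]; B=np.asarray(b["pixels"])[130:220,370:490]
o[:400,:400]=cv2.resize(A,(400,400),interpolation=cv2.INTER_CUBIC)[:,:,::-1]; o[:300,400:]=cv2.resize(B,(400,300),interpolation=cv2.INTER_CUBIC)[:,:,::-1]
cv2.imwrite("pics/c7.png",cv2.convertScaleAbs(o,alpha=1.7))
E
```

```text
15.35 [0.4333 0.3059 0.1429] toolY -16.96 grasp 58.67791771888733 0.152 F [-0.2  0.4 -5.5]
[260 200] [371 295]
orange-tcp [-0.0008  0.001 ] r 0.0336 in tool y/x -0.001 0.0007 [315. 245.]
```

View pics/c7.png

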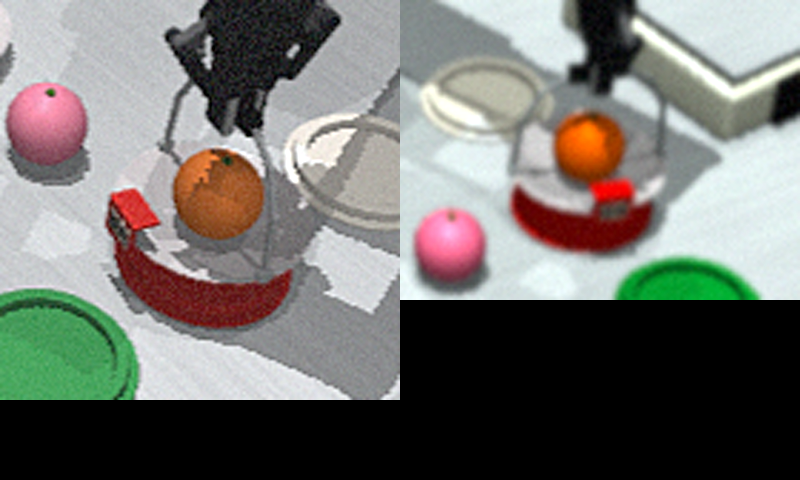

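The pan hangs concentrically over the red nest in both views, so I'll lower it slowly.

move_arm:
  plan: [0, 0, -0.04, 0, 0, 0, 0, 0, -0.08, 0, 0, 0, 0, 0, -0.12, 0, 0, 0, 0, 0, -0.16, 0, 0, 0, 0, 0, -0.2, 0, 0, 0, 0, 0, -0.24, 0, 0, 0, 0, 0, -0.28, 0, 0, 0, 0, 0, -0.32, 0, 0, 0, 0, 0, -0.36, 0, 0, 0, 0, 0, -0.4, 0, 0, 0]

```text
time_s: 16.7
eef_pos: [0.4333, 0.3059, 0.1227]
eef_rot: [0.0, 0.804, 0.595, -0.0]
wrist_force: [0.9, -0.5, -4.1]
opening: 0.152
grasp_force: 58.7
```

move_arm:
  plan: [0, 0, -0.02, 0, 0, 0, 0, 0, -0.04, 0, 0, 0, 0, 0, -0.055, 0, 0, 0, 0, 0, -0.07, 0, 0, 0, 0, 0, -0.08, 0, 0, 0, 0, 0, -0.08, 0, 0, 0, 0, 0, -0.08, 0, 0, 0]

```text
time_s: 17.58
eef_pos: [0.4332, 0.3059, 0.1188]
eef_rot: [-0.0, 0.804, 0.595, 0.0]
wrist_force: [0.5, -0.9, -5.1]
opening: 0.153
grasp_force: 58.7
```

Not in contact yet, so I'll go down in small steps.

move_arm:
  plan: [0, 0, -0.01, 0, 0, 0, 0, 0, -0.015, 0, 0, 0, 0, 0, -0.02, 0, 0, 0, 0, 0, -0.02, 0, 0, 0]

```text
time_s: 18.08
eef_pos: [0.4335, 0.306, 0.1184]
eef_rot: [0.0, 0.804, 0.595, 0.0]
wrist_force: [-3.0, -1.1, 2.5]
opening: 0.154
grasp_force: 59.9
```

move_arm:
  plan: [0, 0, 0, 0, 0, 0, 0, 0, 0, 0, 0, 0, 0, 0, 0, 0, 0, 0, 0, 0, 0, 0, 0, 0]
  grip: 45

```text
time_s: 18.58
eef_pos: [0.4333, 0.3059, 0.1178]
eef_rot: [0.0, 0.804, 0.595, 0.0]
wrist_force: [-0.0, -0.5, 0.5]
opening: 0.527
grasp_force: 0.0
```

```bash
python3 look.py w8; python3 - <<'E'
from m import *
s=grab(["scene","side"]); pickle.dump(s,open("s4.pkl","wb")); a,b=s["scene"],s["side"]
o=np.zeros((480,800,3),np.uint8)
A=np.asarray(a["pixels"])[260:400,390:530]; B=np.asarray(b["pixels"])[130:220,370:490]
o[:400,:400]=cv2.resize(A,(400,400),interpolation=cv2.INTER_CUBIC)[:,:,::-1]; o[:300,400:]=cv2.resize(B,(400,300),interpolation=cv2.INTER_CUBIC)[:,:,::-1]
w=cv2.imread("pics/w8.png"); o[300:480,400:640]=cv2.resize(w,(240,180)); 
cv2.imwrite("pics/c8.png",cv2.convertScaleAbs(o,alpha=1.7))
E
```

```text
18.625 [0.4333 0.3059 0.1178] toolY -16.96 grasp 0.0 0.529 F [ 0.2  0.5 -0.1]
[260 199] [371 307]
orange-tcp [-0.0012  0.0008] r 0.034 in tool y/x -0.0014 0.0004 [315. 250.]
```

View pics/c8.png

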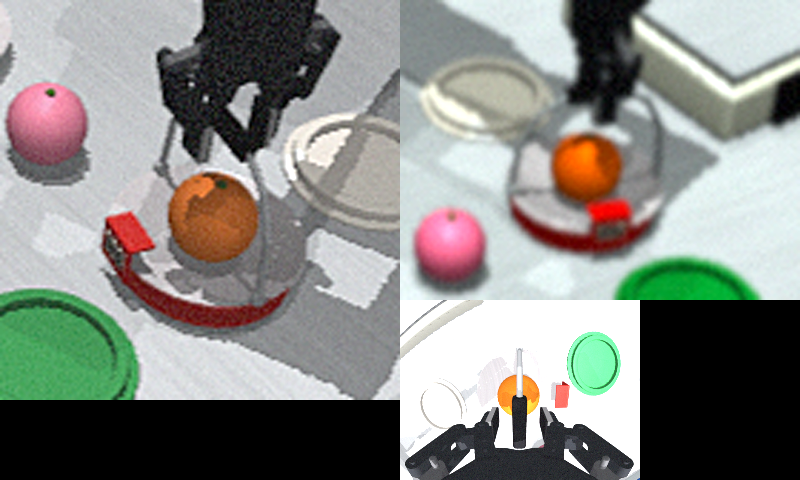

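The red pan sits square in its nest, released, with its orange centred. Now straight up, then over to the green pan.

move_arm:
  plan: [0, 0, 0.2, 0, 0, 0, 0, 0, 0.5, 0, 0, 0, 0, 0, 0.9, 0, 0, 0, 0, 0, 1.3, 0, 0, 0, 0, 0, 1.7, 0, 0, 0.03, 0, -0.5, 2.0, 0, 0, 0.06, 0.05, -1.3, 2.0, 0, 0, 0.09, 0.1, -2.2, 2.0, 0, 0, 0.12, 0.15, -3.1, 2.0, 0, 0, 0.148, 0.2, -4.0, 2.0, 0, 0, 0.148]

```text
time_s: 19.98
eef_pos: [0.4436, 0.1046, 0.2193]
eef_rot: [0.001, 0.757, 0.653, 0.001]
wrist_force: [1.0, -0.2, -0.2]
opening: 0.524
grasp_force: 0.0
```

move_arm:
  plan: [0, -0.9, -0.2, 0, 0, 0, 0.03, -1.6, -0.4, 0, 0, 0, 0.03, -2.1, -0.6, 0, 0, 0, 0.03, -2.4, -0.6, 0, 0, 0, 0.03, -2.45, -0.6, 0, 0, 0, 0.03, -2.45, -0.6, 0, 0, 0, 0.03, -2.45, -0.6, 0, 0, 0]

```text
time_s: 20.85
eef_pos: [0.4449, -0.0159, 0.1881]
eef_rot: [0.0, 0.757, 0.653, 0.0]
wrist_force: [-0.2, 0.0, 0.4]
opening: 0.526
grasp_force: 0.0
```

```bash
python3 look.py w9; python3 - <<'E'
from m import *
c=grab(["wrist"])["wrist"]; save(c,"pics/w9.png")
for t in blobs(c,lambda H,S,V:V<60,(270,190,370,330),200)[:2]: 
    P=np.array([onz(c,u,v,.142,True)[:2] for u,v in t[2]],np.float32); print(t[0],t[1],t[2].min(0),t[2].max(0),cv2.minAreaRect(P))
px=np.vstack([t[2] for t in blobs(c,orange,(230,120,420,330))]); P=np.array([onz(c,u,v,.045,True)[:2] for u,v in px],np.float32); print(cv2.minEnclosingCircle(P))
E
```

```text
20.9 [ 0.4448 -0.0159  0.188 ] toolY -8.41 grasp 0.0 0.528 F [-0.8  0.7  0.4]
[275 190] [358 270]
orange-tcp [0.0016 0.0152] r 0.0245 in tool y/x -0.0007 0.0153 [316. 228.]
2259 [316.01195219 267.49845064] [304 219] [328 317] ((0.44354936480522156, -0.018369290977716446), (0.0567096546292305, 0.012879978865385056), 81.8568115234375)
((0.44310808181762695, -0.021333731710910797), 0.03438233211636543)
```

View pics/w9.png

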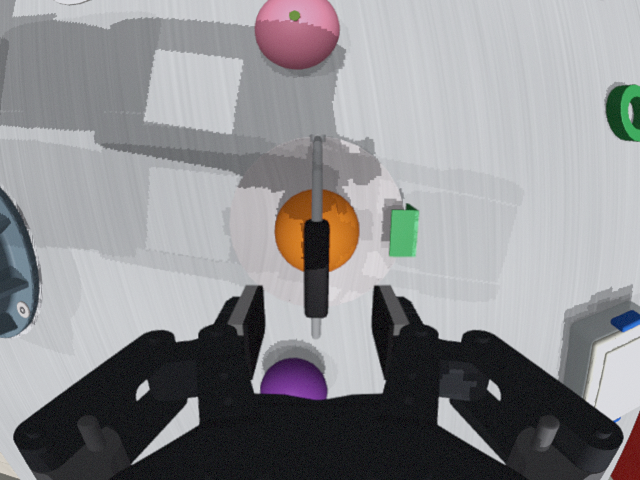

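The wrist view shows the green sleeve centred between the open pads (304–328 px) with its yaw matched, and the orange centred beneath. Descend and grip.

move_arm:
  plan: [-0.026, -0.05, -0.1, 0, 0, 0, -0.026, -0.05, -0.3, 0, 0, 0, -0.026, -0.05, -0.55, 0, 0, 0, -0.026, -0.05, -0.8, 0, 0, 0, -0.026, -0.05, -1.05, 0, 0, 0, -0.026, -0.05, -1.25, 0, 0, 0, -0.026, -0.05, -1.4, 0, 0, 0, -0.026, -0.05, -1.47, 0, 0, 0, -0.026, -0.05, -1.47, 0, 0, 0, -0.026, -0.05, -1.47, 0, 0, 0]

```text
time_s: 22.2
eef_pos: [0.4438, -0.0192, 0.1147]
eef_rot: [0.0, 0.757, 0.653, 0.0]
wrist_force: [0.3, -0.3, -0.3]
opening: 0.528
grasp_force: 0.0
```

move_arm:
  plan: [0, 0, 0, 0, 0, 0, 0, 0, 0, 0, 0, 0, 0, 0, 0, 0, 0, 0, 0, 0, 0, 0, 0, 0]
  grip: 22

```text
time_s: 22.7
eef_pos: [0.4435, -0.0191, 0.1143]
eef_rot: [0.0, 0.757, 0.653, 0.0]
wrist_force: [-1.0, 0.3, -0.8]
opening: 0.26
grasp_force: 0.0
```

```bash
python3 look.py w10; python3 - <<'E'
from m import *
im=cv2.imread("pics/w10.png"); 
for v in (275,285,300,320): print(v,im[v,270:365].max(1).tolist())
E
```

```text
22.75 [ 0.4435 -0.0191  0.1143] toolY -8.48 grasp 0.0 0.26 F [0.1 0.3 0.6]
[262 200] [373 307]
orange-tcp [-0.0005  0.0001] r 0.0341 in tool y/x -0.0005 0.0 [318. 247.]
275 [190, 192, 196, 198, 202, 204, 205, 207, 208, 210, 212, 213, 211, 206, 206, 199, 165, 160, 161, 153, 155, 157, 157, 156, 156, 157, 160, 143, 66, 22, 16, 10, 25, 26, 24, 29, 19, 29, 28, 36, 23, 21, 32, 27, 18, 22, 26, 26, 21, 26, 31, 21, 29, 24, 25, 19, 26, 20, 27, 27, 31, 25, 30, 19, 30, 27, 18, 18, 41, 123, 152, 156, 159, 163, 163, 190, 212, 213, 216, 223, 221, 222, 219, 218, 216, 215, 214, 214, 212, 212, 211, 208, 206, 203, 201]
285 [171, 178, 184, 184, 118, 96, 95, 93, 95, 92, 97, 96, 92, 90, 95, 92, 74, 26, 25, 24, 42, 138, 205, 222, 223, 223, 226, 214, 99, 27, 25, 24, 18, 24, 25, 17, 26, 27, 27, 27, 22, 28, 19, 21, 23, 26, 24, 29, 28, 24, 26, 23, 27, 30, 21, 19, 19, 28, 28, 27, 28, 23, 26, 25, 25, 22, 20, 21, 100, 227, 228, 226, 225, 224, 210, 159, 52, 19, 19, 28, 69, 94, 92, 95, 93, 96, 96, 96, 95, 96, 95, 97, 137, 188, 192]
300 [93, 96, 94, 90, 93, 94, 95, 92, 96, 91, 94, 95, 91, 70, 34, 12, 25, 25, 24, 13, 18, 86, 180, 210, 210, 211, 212, 207, 139, 51, 28, 16, 26, 24, 21, 28, 29, 15, 27, 30, 26, 29, 30, 25, 24, 25, 28, 26, 25, 28, 29, 20, 28, 27, 21, 25, 19, 24, 34, 30, 28, 32, 26, 33, 31, 19, 22, 70, 154, 214, 216, 213, 212, 211, 167, 75, 24, 22, 28, 26, 31, 29, 33, 64, 92, 92, 96, 91, 93, 93, 94, 90, 94, 95, 96]
320 [94, 94, 94, 94, 94, 93, 93, 95, 89, 57, 20, 28, 31, 28, 28, 24, 25, 24, 18, 14, 16, 47, 136, 192, 207, 211, 219, 216, 151, 66, 29, 20, 26, 15, 29, 26, 25, 28, 27, 25, 21, 28, 28, 33, 28, 30, 26, 26, 26, 23, 27, 32, 24, 29, 26, 24, 29, 25, 25, 19, 29, 28, 27, 24, 25, 7, 39, 135, 205, 226, 226, 225, 226, 199, 120, 41, 12, 8, 18, 21, 13, 24, 18, 30, 23, 22, 28, 62, 94, 95, 92, 96, 95, 96, 94]
```

move_arm:
  plan: [0, 0, 0, 0, 0, 0, 0, 0, 0, 0, 0, 0, 0, 0, 0, 0, 0, 0, 0, 0, 0, 0, 0, 0, 0, 0, 0, 0, 0, 0, 0, 0, 0, 0, 0, 0]
  grip: 5

```text
time_s: 23.5
eef_pos: [0.4435, -0.0193, 0.1144]
eef_rot: [0.0, 0.757, 0.653, -0.0]
wrist_force: [-0.5, -1.1, 3.6]
opening: 0.154
grasp_force: 59.6
```

move_arm:
  plan: [0, 0, 0.02, 0, 0, 0, 0, 0, 0.06, 0, 0, 0, 0, 0, 0.12, 0, 0, 0, 0, 0, 0.2, 0, 0, 0, 0, 0, 0.3, 0, 0, 0, 0, 0, 0.42, 0, 0, 0, 0, 0, 0.54, 0, 0, 0, 0, 0, 0.66, 0, 0, 0, 0, 0, 0.78, 0, 0, 0, 0, 0, 0.9, 0, 0, 0]

```text
time_s: 24.75
eef_pos: [0.4434, -0.0191, 0.1597]
eef_rot: [0.0, 0.757, 0.653, 0.0]
wrist_force: [0.1, -0.2, -5.8]
opening: 0.154
grasp_force: 58.4
```

move_arm:
  plan: [0, 0, 0.13, 0, 0, 0, 0, 0, 0.27, 0, 0, 0, 0, 0, 0.41, 0, 0, 0, 0, 0, 0.54, 0, 0, 0, 0, 0, 0.66, 0, 0, 0, 0, 0, 0.75, 0, 0, 0, 0, 0, 0.81, 0, 0, 0, 0, 0, 0.84, 0, 0, 0, 0, 0, 0.84, 0, 0, 0, 0, 0, 0.84, 0, 0, 0]

```text
time_s: 26.0
eef_pos: [0.4433, -0.0191, 0.2011]
eef_rot: [-0.0, 0.757, 0.653, -0.0]
wrist_force: [0.2, 1.0, -5.6]
opening: 0.15
grasp_force: 58.4
```

```bash
python3 look.py w11
```

```text
26.05 [ 0.4433 -0.0191  0.2011] toolY -8.48 grasp 58.42365324497223 0.153 F [ 0.   0.6 -5.3]
[263 200] [373 294]
orange-tcp [0.0002 0.0005] r 0.0336 in tool y/x 0.0001 0.0006 [318. 246.]
```

move_arm:
  plan: [0.006, -0.019, 0, 0, 0, -0.006, 0.017, -0.057, 0, 0, 0, -0.017, 0.035, -0.115, 0, 0, 0, -0.035, 0.058, -0.192, 0, 0, 0, -0.058, 0.086, -0.287, 0, 0, 0, -0.086, 0.121, -0.402, 0, 0, 0, -0.121, 0.161, -0.536, 0, 0, 0, -0.161, 0.207, -0.689, 0, 0, 0, -0.207, 0.259, -0.862, 0, 0, 0, -0.259, 0.311, -1.034, 0, 0, 0, -0.311]

```text
time_s: 27.3
eef_pos: [0.4592, -0.0715, 0.2013]
eef_rot: [0.0, 0.85, 0.526, -0.0]
wrist_force: [-0.2, 0.4, -4.5]
opening: 0.157
grasp_force: 58.4
```

move_arm:
  plan: [0.052, -0.172, 0, 0, 0, -0.052, 0.104, -0.345, 0, 0, 0, -0.104, 0.156, -0.517, 0, 0, 0, -0.156, 0.207, -0.689, 0, 0, 0, -0.207, 0.259, -0.862, 0, 0, 0, -0.259, 0.311, -1.034, 0, 0, 0, -0.311, 0.363, -1.206, 0, 0, 0, -0.363, 0.415, -1.379, 0, 0, 0, -0.415, 0.467, -1.551, 0, 0, 0, -0.467, 0.518, -1.724, 0, 0, 0, -0.518]

```text
time_s: 28.55
eef_pos: [0.485, -0.1576, 0.2012]
eef_rot: [-0.0, 0.957, 0.291, -0.0]
wrist_force: [-0.5, -0.2, -4.7]
opening: 0.154
grasp_force: 58.4
```

move_arm:
  plan: [0.052, -0.172, 0, 0, 0, -0.052, 0.104, -0.345, 0, 0, 0, -0.104, 0.156, -0.517, 0, 0, 0, -0.156, 0.202, -0.67, 0, 0, 0, -0.202, 0.242, -0.804, 0, 0, 0, -0.242, 0.277, -0.919, 0, 0, 0, -0.277, 0.306, -1.015, 0, 0, 0, -0.306, 0.33, -1.1, 0, 0, 0, -0.33, 0.354, -1.18, 0, 0, 0, -0.354, 0.378, -1.26, 0, 0, 0, -0.378]

```text
time_s: 29.8
eef_pos: [0.5039, -0.2202, 0.2013]
eef_rot: [-0.0, 0.994, 0.107, 0.0]
wrist_force: [-0.5, 0.5, -4.9]
opening: 0.154
grasp_force: 58.4
```

move_arm:
  plan: [0.024, -0.08, 0, 0, 0, -0.024, 0.048, -0.16, 0, 0, 0, -0.048, 0.072, -0.24, 0, 0, 0, -0.072, 0.096, -0.32, 0, 0, 0, -0.096, 0.12, -0.4, 0, 0, 0, -0.12, 0.144, -0.48, 0, 0, 0, -0.144, 0.165, -0.55, 0, 0, 0, -0.165, 0.185, -0.61, 0, 0, 0, -0.185, 0.2, -0.66, 0, 0, 0, -0.2, 0.21, -0.69, 0, 0, 0, -0.21]

```text
time_s: 31.05
eef_pos: [0.5143, -0.2547, 0.2013]
eef_rot: [-0.0, 1.0, 0.003, -0.0]
wrist_force: [0.5, 0.8, -5.3]
opening: 0.154
grasp_force: 58.4
```

move_arm:
  plan: [0.005, -0.02, 0, 0, 0, -0.008, 0.01, -0.03, 0, 0, 0, -0.013, 0.01, -0.03, 0, 0, 0, -0.013, 0.01, -0.03, 0, 0, 0, -0.013, 0.01, -0.03, 0, 0, 0, -0.013, 0.01, -0.03, 0, 0, 0, -0.013, 0.01, -0.03, 0, 0, 0, -0.013, 0.01, -0.03, 0, 0, 0, -0.013]

```text
time_s: 32.05
eef_pos: [0.5148, -0.256, 0.2013]
eef_rot: [0.0, 1.0, -0.004, 0.0]
wrist_force: [-0.1, -0.5, -4.9]
opening: 0.151
grasp_force: 58.4
```

```bash
python3 look.py w12; python3 - <<'E'
from m import *
s=grab(["scene","side"]); a,b=s["scene"],s["side"]; oc=lambda H,S,V:(H>6)&(H<22)&(S>140)&(V>40)
ex=[.515,-.257,.131]; tg=[.515,-.337,.12]; ctr=[]
for c in(a,b):
    u,v=map(int,proj(c,ex)); t=np.vstack([k[2] for k in blobs(c,oc,(u-30,v-30,u+30,v+30))]); e=cv2.minEnclosingCircle(t.astype(np.float32)); print((u,v),e); ctr.append(e[0])
print("green orange",cross(ray(a,*ctr[0]),ray(b,*ctr[1])))
tt=[]
for c in(a,b):
    u,v=map(int,proj(c,tg)); r=blobs(c,green,(u-30,v-25,u+30,v+25),8); print("tag",(u,v),[(k[0],k[1].round(1)) for k in r[:2]]); tt.append(r[0][1])
print(cross(ray(a,*tt[0]),ray(b,*tt[1])))
# red pan orange and window again
for c,p in((a,[.433,.306,.049]),(b,[.433,.306,.049])):
    u,v=map(int,proj(c,p)); t=np.vstack([k[2] for k in blobs(c,oc,(u-30,v-30,u+30,v+30))]); print("red or",cv2.minEnclosingCircle(t.astype(np.float32)),onz(c,*cv2.minEnclosingCircle(t.astype(np.float32))[0],.049))
E
```

```text
32.1 [ 0.5148 -0.256   0.2013] toolY -90.41 grasp 58.422982692718506 0.151 F [-1.6  0.5 -4.8]
[263 198] [374 294]
orange-tcp [ 0.0022 -0.0011] r 0.0336 in tool y/x 0.001 0.0022 [318. 244.]
(289, 201) ((288.29998779296875, 201.3000030517578), 12.624683380126953)
(269, 237) ((270.5491943359375, 237.3524627685547), 12.250197410583496)
green orange (array([ 0.51894081, -0.25527426,  0.133511  ]), [np.float64(0.0007525197158144373), np.float64(0.000752519715814345)])
tag (273, 191) [(81, array([275.1, 189.8]))]
tag (242, 250) [(86, array([245.7, 244.9]))]
(array([ 0.51575569, -0.32438436,  0.1343843 ]), [np.float64(0.0017101910573857869), np.float64(0.00171019105738574)])
red or ((464.0, 336.0), 15.811488151550293) [0.43422448 0.30610862 0.049     ]
red or ((425.27093505859375, 179.82598876953125), 10.321269035339355) [0.43146811 0.3076678  0.049     ]
```

```bash
python3 -c "
from bench import ctrl
print(ctrl.hand_in())"
```

```text
the job is handed in; nothing more can be done
None
```

I handed the job in at about 32 s (no verdict came back): the red pan is released in the red nest, and the green pan is held level with its tag about 10 cm in front of the window, both oranges within about 3 mm of centre.

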